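# Find the gift box with the loose cutter and present it

### The arm

A 7-joint arm with a two-finger parallel gripper is mounted at the origin on the work surface. World frame = base frame: x ahead of the robot, y to its left, z up, the work surface at z = 0. Lengths are in m, angles in degrees, forces in N, time in s.
With the tool pointing down it reaches from about 0.425 to 0.875 m from the base axis. Payload 4.7 kg.
Tool frame: the origin (TCP) lies at the very end of the fingers, on their centre line; the grasp point (between the pads) lies 19 mm behind it (r.grip_depth is the distance from the TCP to the grasp point, in m); z points along the fingers, y is the line along which they close (so a half turn about z gives the same grasp; the last joint's range is limited). The gripper opens to 85 mm and grips with 20 to 120 N. Pads are 22 mm wide; open, the fingers measure 114 mm over their backs; the gripper's body (76 mm by 85 mm) begins 54 mm behind the grasp point. The pads swing forward as they close: fully open they stand 13 mm farther back than shut.
Start: joints at [-74.88, 18.392, -4.016, 83.108, 1.295, 78.541, -3.26], TCP at [0.161, 0.63, 0.231] pointing down, gripper open.
Joint ranges: [-163.93, 163.93], [-17.29, 119.83], [-79.2, 71.16], [3.27, 140.29], [-89.18, 269.18], [5.43, 117.66], [-154.24, 154.24]. Speed limits (degrees/s): [147.25, 147.25, 180, 180, 180, 180, 180].

### API

Orientations are given as [roll, pitch, yaw] about the fixed x, y, z axes, in that order (R = Rz(yaw) Ry(pitch) Rx(roll)).
In Python, from workcell import r gives the robot as it stands.
- The arm moves only by the shell command python3 -m creep 'ROWS' [OPENING]. ROWS is JSON, a list that holds one entry, the list of rows, each a list of 4 numbers: the shift along the tool's x, y, z in m, then the turn about the tool's z in degrees. A call has 1 to 10 rows; each row is the pose to reach, as a shift and turn from the pose commanded when the call began, along the tool's axes at that moment; what a row does not reach only later rows make up. A row lasts 1/8 s, in which the tool goes at most 62.5 mm and 10.7 degrees, less where a joint would pass 70% of its speed; a pose out of reach is approached as far as the arm can. A call with a gripper value outside its range is refused whole. OPENING is the finger opening in m, from 0 to 0.0854, set as the call begins (- or left out, the last holds). The fingers move at their own pace and stop on an object; the grip force is fixed at half the most. Time passes only in rows, so rows that repeat a pose let the fingers close. It gives the time, the measured TCP pose, the force, the opening and the grip force at its end, in the units of the state.
- r.get_obs(): the state, without advancing time (a new reading comes with each control period).
- r.grab_frame(name): name is "scene" or "top" or "wrist"; returns the picture (420x560x3 uint8, blue, green, red); there is no depth.
- r.get_calibration(name): a dict with "fx", "fy", "cx", "cy" (pixels), "rvec" (rotation vector, rad) and "tvec" (3), from world to camera coordinates, as OpenCV has them. Camera axes: x right, y down, z forward; pixel columns grow to the right and rows downward; lengths in m; the calibration is good to about 2 mm. The wrist camera is an equidistant fisheye: a pixel r from the principal point sees the ray r / f radians off the axis. A picture is of the moment at which its call begins: read the wrist's pose just before it. get_calibration takes no time and is no camera call; for the wrist camera it gives the pose at the moment of the call.
- r.close_job(): hands the job in; it is judged then, once.
The state is a dict: "clock": time; "joint_pos": joint angles; "qd": joint speeds; "effort": joint torques, N m; "eef_pos": TCP position; "ee_rot": TCP orientation; "wrist_force": force on the tool from outside, world axes, zero at the start; "ft_torque": the same for the moment, N m; "grip_width": finger opening in m; "grip_force": force on a finger pad.
Only numpy, scipy, OpenCV 4.12 (cv2) and the standard library are available. Lean on these libraries where they do the work, as an engineer would, in place of code of your own. Each camera call takes 0.05 s, during which the arm holds its last target. There are 200 camera calls.

### The job

One of the three small sealed gift boxes has a cutter that has come out of its clip: pick the boxes up one at a time and shake each briskly to and fro along its length until you find the one that rattles, putting every silent one you tried back where it stood. Hold the rattling box out over the middle of the leather mat, a hand's breadth above it, level and with its long side along the mat's long side, and finish while still holding it there. Drop none of the boxes, never turn one on its side, and leave the other things on the desk alone.

Things in the scene. Friction and masses are not known exactly. Their poses are not given: they have to be found in the camera images.
- box_a: one of three identical closed, sealed wooden gift boxes, 160 mm long (x), 58 mm wide (y), 44 mm high (z), lying on the desk on its underside, 0.41 to 0.53 kg (the weight tells nothing); brass clasp in the middle of the +y long side, paper seal strip 18 mm wide across the lid 55 mm towards -x. Origin under its centre. Grip it across the 58 mm width, at the middle of its length.
- box_b: one of three identical closed, sealed wooden gift boxes, 160 mm long (x), 58 mm wide (y), 44 mm high (z), lying on the desk on its underside, 0.41 to 0.53 kg (the weight tells nothing); brass clasp in the middle of the +y long side, paper seal strip 18 mm wide across the lid 55 mm towards -x. Origin under its centre. Grip it across the 58 mm width, at the middle of its length.
- box_c: one of three identical closed, sealed wooden gift boxes, 160 mm long (x), 58 mm wide (y), 44 mm high (z), lying on the desk on its underside, 0.41 to 0.53 kg (the weight tells nothing); brass clasp in the middle of the +y long side, paper seal strip 18 mm wide across the lid 55 mm towards -x. Origin under its centre. Grip it across the 58 mm width, at the middle of its length.
- cutter_a (a joint): how far the 0.20 kg steel cutter hidden in box_a has slid along it, m, + towards its +x end; all start at 0, mid-length. Clipped, it stays within 3 mm of 0. Loose, it slides once the box is jerked lengthwise at over about 2 m/s2 (or tipped over 12 degrees), and knocks on stops at -0.028 and +0.028 (lying at one, it shifts the balance by 0.055 N m); strokes of 50 mm or more throw it from end to end.
- cutter_b (a joint): how far the 0.20 kg steel cutter hidden in box_b has slid along it, m, + towards its +x end; all start at 0, mid-length. Clipped, it stays within 3 mm of 0. Loose, it slides once the box is jerked lengthwise at over about 2 m/s2 (or tipped over 12 degrees), and knocks on stops at -0.028 and +0.028 (lying at one, it shifts the balance by 0.055 N m); strokes of 50 mm or more throw it from end to end.
- cutter_c (a joint): how far the 0.20 kg steel cutter hidden in box_c has slid along it, m, + towards its +x end; all start at 0, mid-length. Clipped, it stays within 3 mm of 0. Loose, it slides once the box is jerked lengthwise at over about 2 m/s2 (or tipped over 12 degrees), and knocks on stops at -0.028 and +0.028 (lying at one, it shifts the balance by 0.055 N m); strokes of 50 mm or more throw it from end to end.
- mat: dark leather counter mat, fixed flat on the desk on the far side from the robot, 115 mm (x) by 215 mm (y), 4 mm thick, a thin gold line around it. Origin at its centre on the desk surface; its long side is its y axis.
- glue_jar: bystander, loose: small glass jar of gum with a white cap, 46 mm across, 51 mm high; origin under its centre
- spool: bystander, loose: wooden ribbon spool standing on end, 44 mm across, 38 mm high; origin under its centre
- gauge: bystander, loose: flat wooden ring gauge with five holes, 165 x 45 x 8 mm (x, y, z); origin under its centre
- bundle: bystander, loose: tied bundle of nine cigars, 128 x 78 x 30 mm, the cigars along x; origin under its centre
- flat_box: bystander, loose: large square flat cedar box, 200 x 145 x 52 mm (x, y, z), not one of the three; origin under its centre
- knife: bystander, loose: broad half-moon cutting blade lying flat, 170 x 70 mm, 8 mm high at its back; origin under its middle
- ashtray: bystander, loose: white round ashtray, 100 mm across, 30 mm high; origin under its centre
Things that resemble listed ones, but are neither listed nor needed, are in the scene too. Leave any turquoise look-alike of the box_b alone.

How it is judged (in metres and radians):
On the way, in this order (a step that is already met when the one before it is completed fails the run):
1. the rattling box, held clear of the desk, is shaken: its cutter knocks at the box's +x end (((contact force between the fingers and box_a above 1 N and height (world z) of box_a above 0.02 m and value of joint cutter_a above 0.018 m) or (contact force between the fingers and box_b above 1 N and height (world z) of box_b above 0.02 m and value of joint cutter_b above 0.018 m) or (contact force between the fingers and box_c above 1 N and height (world z) of box_c above 0.02 m and value of joint cutter_c above 0.018 m))).
2. still held clear of the desk, its cutter is thrown to the other end (((contact force between the fingers and box_a above 1 N and height (world z) of box_a above 0.02 m and value of joint cutter_a below -0.018 m) or (contact force between the fingers and box_b above 1 N and height (world z) of box_b above 0.02 m and value of joint cutter_b below -0.018 m) or (contact force between the fingers and box_c above 1 N and height (world z) of box_c above 0.02 m and value of joint cutter_c below -0.018 m))).
3. and back again (((contact force between the fingers and box_a above 1 N and height (world z) of box_a above 0.02 m and value of joint cutter_a above 0.018 m) or (contact force between the fingers and box_b above 1 N and height (world z) of box_b above 0.02 m and value of joint cutter_b above 0.018 m) or (contact force between the fingers and box_c above 1 N and height (world z) of box_c above 0.02 m and value of joint cutter_c above 0.018 m))).
At the end, for the whole second after the job is handed in: The rattling box is gripped, still, off the mat, underside 60 to 200 mm above the desk, centre within 50 mm of the mat's middle, level within 0.2 rad, lengthwise with the mat within 0.25 rad; the two left are silent ones (cutters within 4 mm of 0), flat, untouched, within 40 mm of where they stood (((contact force between the fingers and box_a above 1 N and height (world z) of box_a between 0.06 and 0.2 m and horizontal distance between box_a and mat below 0.05 m and angle between box_a's own z axis and vertical below 0.2 rad and angle between the x axis of box_a and the y axis of mat, either way round below 0.25 rad and linear speed of box_a below 0.04 m/s and contact force between box_a and mat below 0.1 N and value of joint cutter_b between -0.004 and 0.004 m and distance of each of box_b, box_c from where it was at the start of the episode below 0.04 m and angle between each of box_b, box_c's own z axis and vertical below 0.08 rad and height (world z) of each of box_b, box_c below 0.006 m and linear speed of each of box_b, box_c below 0.02 m/s and contact force between each of the arm, the fingers and box_b below 0.2 N and value of joint cutter_c between -0.004 and 0.004 m and contact force between each of the arm, the fingers and box_c below 0.2 N) or (contact force between the fingers and box_b above 1 N and height (world z) of box_b between 0.06 and 0.2 m and horizontal distance between box_b and mat below 0.05 m and angle between box_b's own z axis and vertical below 0.2 rad and angle between the x axis of box_b and the y axis of mat, either way round below 0.25 rad and linear speed of box_b below 0.04 m/s and contact force between box_b and mat below 0.1 N and value of joint cutter_a between -0.004 and 0.004 m and distance of each of box_a, box_c from where it was at the start of the episode below 0.04 m and angle between each of box_a, box_c's own z axis and vertical below 0.08 rad and height (world z) of each of box_a, box_c below 0.006 m and linear speed of each of box_a, box_c below 0.02 m/s and contact force between each of the arm, the fingers and box_a below 0.2 N and value of joint cutter_c between -0.004 and 0.004 m and contact force between each of the arm, the fingers and box_c below 0.2 N) or (contact force between the fingers and box_c above 1 N and height (world z) of box_c between 0.06 and 0.2 m and horizontal distance between box_c and mat below 0.05 m and angle between box_c's own z axis and vertical below 0.2 rad and angle between the x axis of box_c and the y axis of mat, either way round below 0.25 rad and linear speed of box_c below 0.04 m/s and contact force between box_c and mat below 0.1 N and value of joint cutter_a between -0.004 and 0.004 m and distance of each of box_a, box_b from where it was at the start of the episode below 0.04 m and angle between each of box_a, box_b's own z axis and vertical below 0.08 rad and height (world z) of each of box_a, box_b below 0.006 m and linear speed of each of box_a, box_b below 0.02 m/s and contact force between each of the arm, the fingers and box_a below 0.2 N and value of joint cutter_b between -0.004 and 0.004 m and contact force between each of the arm, the fingers and box_b below 0.2 N))); the arm keeps its last pose, push and grip.
It fails at once if a bystander is pushed more than 25 mm (distance of any of glue_jar, spool, gauge, bundle, flat_box, knife, ashtray from where it was at the start of the episode above 0.025 m).
It fails at once if a box is tipped more than 1.2 rad (angle between any of box_a, box_b, box_c's own z axis and vertical above 1.2 rad).
It fails at once if a box is dropped or thrown (moves faster than 0.5 m/s out of the grip) ((linear speed of box_a above 0.5 m/s and contact force between the fingers and box_a below 0.05 N) or (linear speed of box_b above 0.5 m/s and contact force between the fingers and box_b below 0.05 N) or (linear speed of box_c above 0.5 m/s and contact force between the fingers and box_c below 0.05 N)).
It also fails if it takes over 69 s, if anything falls off the work surface, if the arm or the gripper's body presses on something with over 40 N, if the wrist force passes 120 N, or if a joint passes its speed limit or range.

## Working session

There is one attempt and no reset: what is moved stays moved. The work goes in short steps, Python scripts to look and compute and a shell command to move; the robot and the scene stay as the last step left them, time stands still between calls to the robot, and variables do not carry over. Pictures are saved under pics/ and viewed, at most 10 in all, crops included, and the job is handed in when it is done.

```bash
mkdir -p pics; python3 - <<'E'
from workcell import r
import cv2
o=r.get_obs(); print(o)
for n in("top","scene"):
    cv2.imwrite(f"pics/{n}0.png",cv2.resize(r.grab_frame(n),(800,600),interpolation=cv2.INTER_CUBIC)); print(r.get_calibration(n))
E
```

```text
{'clock': 0.0, 'joint_pos': array([-74.880103  ,  18.4397553 ,  -4.01448744,  83.17274829,
         1.29429381,  78.54051751,  -3.26053227]), 'qd': array([ 0.08455666, -0.11376978,  0.04266933,  0.03322137, -0.06712942,
       -0.03943603, -0.06771844]), 'effort': array([ 3.70029272e-05, -4.93588436e+01, -3.82096572e-01, -3.14331007e+01,
        1.30204955e-02,  1.10777660e-02, -9.90579224e-06]), 'eef_pos': array([0.16060819, 0.62930962, 0.23023433]), 'ee_rot': array([-1.79892175e+02,  5.26591071e-03,  1.65688146e+02]), 'wrist_force': array([ 0.56488502, -0.00962824,  0.57162311]), 'ft_torque': array([ 0.04033722,  0.01886023, -0.02020146]), 'grip_force': 0.0, 'grip_width': 0.08530100308208714}
{'fx': 510.36119529417704, 'fy': 510.36119529417704, 'cx': 277.166233336452, 'cy': 205.22651919526348, 'rvec': array([ 2.1618387 , -2.11098955,  0.21084873]), 'tvec': array([-0.06664234,  0.51212298,  1.41103957])}
{'fx': 460.3986397509974, 'fy': 460.3986397509974, 'cx': 279.67767234822196, 'cy': 218.128479266024, 'rvec': array([ 2.02669625,  0.98390368, -0.48071324]), 'tvec': array([-0.26435   , -0.19290507,  1.56099362])}
```

View pics/top0.png

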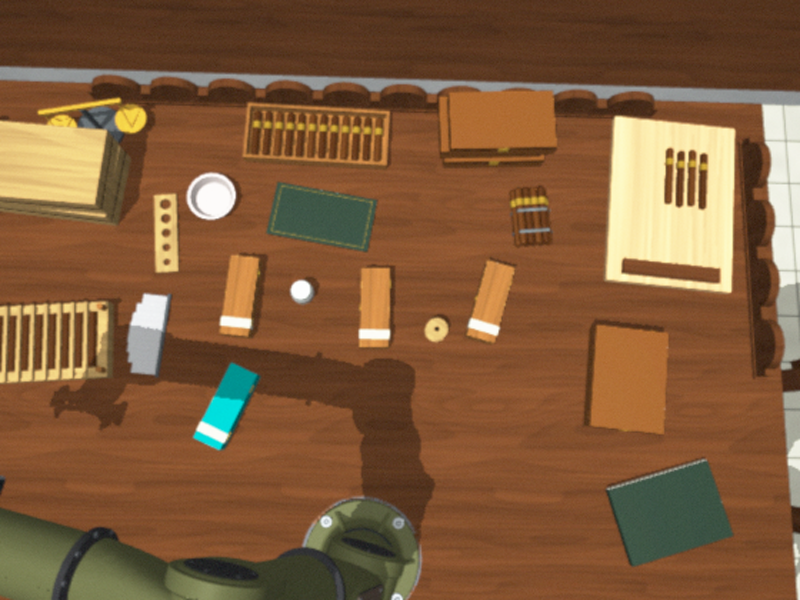

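View pics/scene0.png

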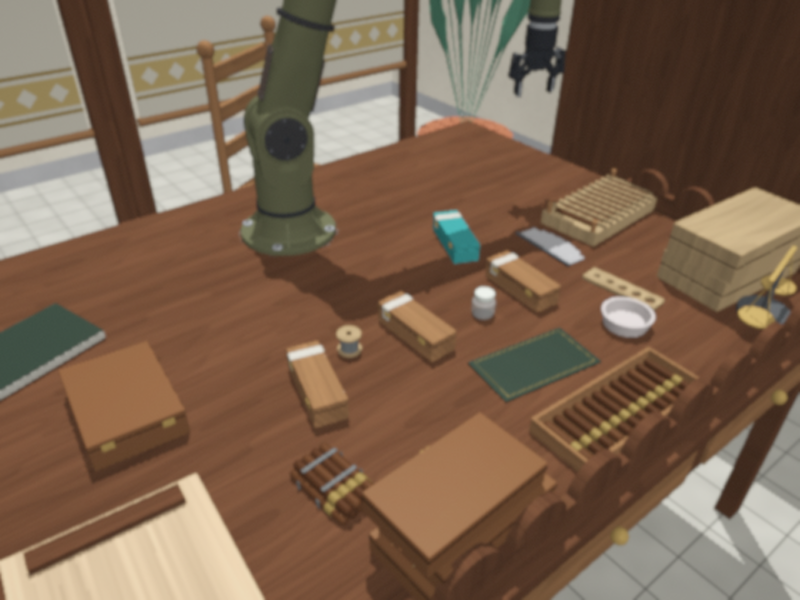

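The top view (800x600 pixels) shows three wooden boxes at about (240,295), (375,306) and (491,300), each with its white seal on the robot side. The mat, with its gold line, is at (322,216). The jar is at (302,291) and the spool at (436,329).

Two look-alikes are ruled out. The turquoise box at (226,405) is the one to leave alone. The green thing at (670,512) is a book, because it has no gold line and isn't on the far side.

```bash
cat > h.py <<'E'
import cv2, numpy as np
from workcell import r
def ray(n,px,z):
    c=r.get_calibration(n); R=cv2.Rodrigues(c["rvec"])[0]; C=-R.T@c["tvec"]
    px=np.atleast_2d(px).astype(float)
    d=np.c_[(px[:,0]-c["cx"])/c["fx"],(px[:,1]-c["cy"])/c["fy"],np.ones(len(px))]@R
    return (C+d*((z-C[2])/d[:,2])[:,None])[:,:2]
def state(n=1):
    t=[];f=[]
    for _ in range(n):
        o=r.get_obs(); t.append(o["ft_torque"]); f.append(o["wrist_force"])
        if n>1: r.grab_frame("top")
    return o,np.mean(t,0),np.mean(f,0),np.std(t,0)
E
python3 - <<'E'
from h import *
im=r.grab_frame("top"); hsv=cv2.cvtColor(im,cv2.COLOR_BGR2HSV)
for c in [(240,285),(375,295),(495,285),(350,230),(322,216),(300,320)]: print(c,hsv[int(c[1]*.7),int(c[0]*.7)])
H,S,V=cv2.split(hsv)
box=((H<16)&(S>100)&(V>140)|((S<70)&(V>150))).astype(np.uint8)*255
mat=((H>40)&(H<95)&(S>50)&(V<130)|0).astype(np.uint8)*255
def rep(name,m,z,c):
    cs=cv2.findContours(m,cv2.RETR_EXTERNAL,cv2.CHAIN_APPROX_NONE)[0]
    p=np.array(c)*.7
    k=max((q for q in cs if cv2.contourArea(q)>150),key=lambda q:cv2.pointPolygonTest(q,tuple(map(float,p)),True))
    w=ray("top",k[:,0],z); (x,y),(a,b),an=cv2.minAreaRect((w*1000).astype(np.float32))
    print(name,"centre",round(x),round(y),"size",round(a),round(b),"ang",round(an,1))
    cv2.drawContours(out,[k],-1,(255,0,255),1)
out=im.copy()
for n,c in dict(L=(240,290),M=(375,300),R=(492,295),ring=(212,196)).items(): rep(n,box,.044,c)
rep("mat",cv2.morphologyEx(mat,cv2.MORPH_CLOSE,np.ones((5,5))),.004,(322,216))
print("cam",(lambda c:-cv2.Rodrigues(c["rvec"])[0].T@c["tvec"])(r.get_calibration("top")))
cv2.imwrite("pics/seg.png",cv2.resize(out[120:300,90:390],(800,480),interpolation=cv2.INTER_CUBIC))
E
```

```text
(240, 285) [ 16 166 220]
(375, 295) [ 15 167 220]
(495, 285) [ 15 167 218]
(350, 230) [71 73 84]
(322, 216) [71 64 87]
(300, 320) [ 12 165 128]
L centre 521 171 size 437 239 ang 86.6
M centre 521 171 size 437 239 ang 86.6
R centre 499 -240 size 182 384 ang 2.2
ring centre 703 373 size 114 188 ang 11.5
mat centre 681 104 size 211 111 ang 80.8
cam [ 0.25498333 -0.03043672  1.48047321]
```

View pics/seg.png

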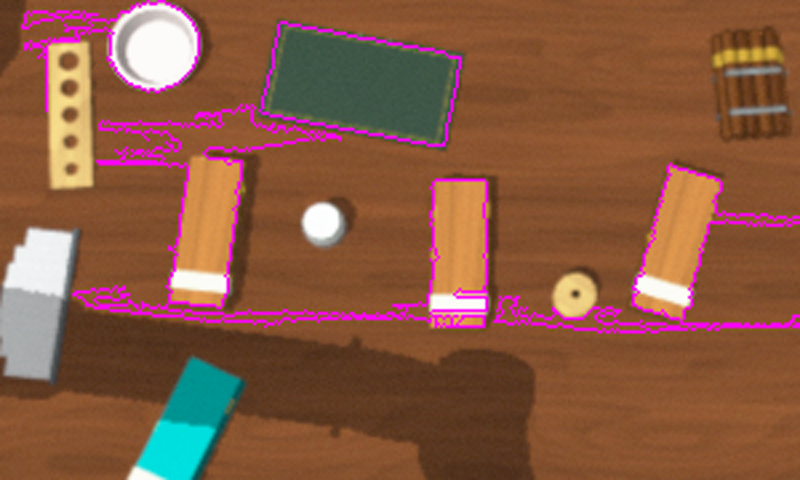

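The crop confirms three wooden boxes with seals, and the mat outline is clean (211x111 against 215x115). The box mask leaked into the desk, so I'll tighten it.

```bash
python3 - <<'E'
from h import *
im=r.grab_frame("top"); H,S,V=cv2.split(cv2.cvtColor(im,cv2.COLOR_BGR2HSV))
m=(((V>165)&(H<22)&(S>80))|((S<90)&(V>150))).astype(np.uint8)*255
m=cv2.morphologyEx(m,cv2.MORPH_OPEN,np.ones((3,3)))
cs=cv2.findContours(m,cv2.RETR_EXTERNAL,cv2.CHAIN_APPROX_NONE)[0]
for n,c in dict(L=(240,290),M=(375,300),R=(492,295)).items():
    k=max(cs,key=lambda q:cv2.pointPolygonTest(q,(c[0]*.7,c[1]*.7),True))
    w=ray("top",k[:,0],.044); (x,y),(a,b),an=cv2.minAreaRect((w*1000).astype(np.float32))
    print(n,round(x),round(y),round(a),round(b),round(an,1))
for n,c,z in(("jar",(302,291),.051),("spool",(436,329),.038)): print(n,ray("top",np.array(c)*.7,z))
E
```

```text
L 504 259 61 162 86.5
M 485 -11 156 59 1.4
R 504 -244 63 159 75.1
jar [[0.51233839 0.13251296]]
spool [[ 0.44452651 -0.13607052]]
```

```bash
cat >> h.py <<'E'
def delta(x,y,z,yaw):
    o=r.get_obs(); p=o["eef_pos"]; Y=np.radians(o["ee_rot"][2]); d=np.array([x,y,z])-p
    t=-(yaw-o["ee_rot"][2]); t=(t+180)%360-180
    print("tool shift",np.round([np.cos(Y)*d[0]+np.sin(Y)*d[1],np.sin(Y)*d[0]-np.cos(Y)*d[1],-d[2]],4),"turn",round(t,1),"pos",np.round(p,4),"rot",np.round(o["ee_rot"],1),"t",o["clock"],"j",np.round(o["joint_pos"]))
E
python3 -c "
from h import *
delta(.504,.259,.13,176)"
```

```text
tool shift [-0.4243 -0.2741  0.1006] turn -10.3 pos [0.1607 0.6295 0.2306] rot [-179.9    0.   165.7] t 0.2 j [-75.  18.  -4.  83.   1.  79.  -3.]
```

```bash
python3 -m creep '[[[-0.4243,-0.2741,0.03,-10.3],[-0.4243,-0.2741,0.03,-10.3],[-0.4243,-0.2741,0.03,-10.3],[-0.4243,-0.2741,0.03,-10.3],[-0.4243,-0.2741,0.03,-10.3],[-0.4243,-0.2741,0.03,-10.3],[-0.4243,-0.2741,0.1,-10.3],[-0.4243,-0.2741,0.1,-10.3],[-0.4243,-0.2741,0.1,-10.3],[-0.4243,-0.2741,0.1,-10.3]]]' 0.085; python3 - <<'E'
from h import *
delta(.504,.259,.01,176)
cv2.imwrite("pics/w1.png",r.grab_frame("wrist"))
E
```

```text
clock: 1.45
eef_pos: [0.5044, 0.2566, 0.1299]
ee_rot: [-179.9, -0.1, 175.7]
wrist_force: [-0.6, 0.6, -0.1]
grip_width: 0.0848
grip_force: 0.0
tool shift [0.0006 0.0023 0.1199] turn -0.3 pos [0.5044 0.2566 0.1299] rot [-1.799e+02 -1.000e-01  1.757e+02] t 1.45 j [-42.  12.  14. 103.  -3.  65.  59.]
```

View pics/w1.png

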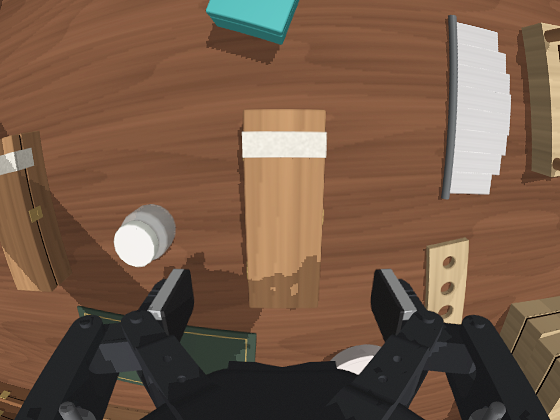

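The wrist view shows box L upright at columns 245–326, centred on the finger midline (about 281) and aligned with the tool. I'm descending and gripping.

```bash
python3 -m creep '[[[0,0.002,0.06,0],[0,0.002,0.11,0],[0,0.002,0.126,0],[0,0.002,0.126,0]]]' && python3 -m creep '[[[0,0,0,0],[0,0,0,0],[0,0,0,0],[0,0,0,0],[0,0,0,0]]]' 0.03 && python3 -m creep '[[[0,0,-0.02,0],[0,0,-0.06,0],[0,0,-0.1,0],[0,0,-0.1,0],[0,0,-0.1,0]]]'; python3 -c "
from h import *
for _ in range(1): print(state(6)[1:])"
```

```text
clock: 2.0
eef_pos: [0.5037, 0.2626, 0.0057]
ee_rot: [180.0, -0.0, 176.1]
wrist_force: [0.3, -0.1, 0.6]
grip_width: 0.0851
grip_force: 0.0
clock: 2.62
eef_pos: [0.5061, 0.2616, 0.0079]
ee_rot: [179.9, 0.2, 176.0]
wrist_force: [-0.6, -2.4, 6.0]
grip_width: 0.0571
grip_force: 66.5
clock: 3.25
eef_pos: [0.5033, 0.261, 0.1043]
ee_rot: [-180.0, -0.1, 176.0]
wrist_force: [-0.3, -0.3, -5.6]
grip_width: 0.0571
grip_force: 66.2
(array([-0.01961365,  0.01584495, -0.00826655]), array([ 0.14396347,  0.18411461, -4.91905601]), array([0.03357296, 0.02125356, 0.01369106]))
```

```bash
python3 -m creep '[[[0.03,0,0,0],[-0.03,0,0,0],[0.03,0,0,0],[-0.03,0,0,0],[0.03,0,0,0],[-0.03,0,0,0],[-0.03,0,0,0],[-0.03,0,0,0]]]'; python3 -c "
from h import *
print(state(12)[1:])"
python3 -m creep '[[[0.06,0,0,0],[0,0,0,0],[0.06,0,0,0],[0,0,0,0],[0.06,0,0,0],[0.06,0,0,0],[0.06,0,0,0]]]'; python3 -c "
from h import *
print(state(12)[1:])"
```

```text
clock: 4.55
eef_pos: [0.5343, 0.2591, 0.1049]
ee_rot: [-180.0, -0.0, 176.0]
wrist_force: [-0.8, 0.1, -5.2]
grip_width: 0.0573
grip_force: 66.6
(array([ 0.00373558,  0.00383002, -0.0053613 ]), array([ 0.14899886, -0.19743039, -4.37172263]), array([0.02842679, 0.02559305, 0.02828128]))
clock: 6.02
eef_pos: [0.4746, 0.2637, 0.1056]
ee_rot: [180.0, 0.1, 176.0]
wrist_force: [0.5, -0.8, -3.5]
grip_width: 0.0573
grip_force: 66.7
(array([ 0.00602427, -0.01635599,  0.00387301]), array([ 0.18128092, -0.26144718, -4.60394438]), array([0.0195772 , 0.05503974, 0.02446976]))
```

```bash
python3 -c "
from h import *
print(state(10)[1:])"
python3 -m creep '[[[-0.06,0,0,0],[0,0,0,0],[-0.06,0,0,0],[0,0,0,0],[-0.06,0,0,0],[-0.06,0,0,0],[-0.06,0,0,0],[-0.06,0,0,0]]]'; python3 -c "
from h import *
print(state(14)[1:])"
```

```text
(array([0.00295099, 0.00056822, 0.0005976 ]), array([ 0.01495624,  0.06039514, -4.66981624]), array([0.02623524, 0.06380456, 0.03476556]))
clock: 8.12
eef_pos: [0.5339, 0.2599, 0.1057]
ee_rot: [180.0, 0.0, 176.0]
wrist_force: [0.5, -0.1, -4.8]
grip_width: 0.0577
grip_force: 66.7
(array([-0.02593386,  0.00740332, -0.01261432]), array([ 0.05965552,  0.05809577, -4.76828598]), array([0.03380889, 0.02028828, 0.02554882]))
```

Box L is silent: the balance stays within ±0.02 N m at every stop, where a loose cutter would show ±0.055. I'm putting it back.

```bash
python3 -m creep '[[[0.03,0,0.03,0],[0.03,0,0.06,0],[0.03,0,0.085,0],[0.03,0,0.095,0],[0.03,0,0.099,0],[0.03,0,0.1,0],[0.03,0,0.1,0],[0.03,0,0.1,0]]]' && python3 -m creep '[[[0,0,0,0],[0,0,0,0],[0,0,0,0],[0,0,0,0],[0,0,0,0]]]' 0.085 && python3 -m creep '[[[0,0,-0.03,0],[0,0,-0.08,0],[0,0,-0.14,0],[0,0,-0.14,0]]]'; python3 -c "
from h import *
delta(.486,-.011,.13,-178.6)"
```

```text
clock: 9.82
eef_pos: [0.5052, 0.2618, 0.008]
ee_rot: [179.9, 0.1, 176.0]
wrist_force: [-4.2, -2.3, 6.6]
grip_width: 0.0574
grip_force: 68.0
clock: 10.45
eef_pos: [0.5042, 0.2613, 0.0053]
ee_rot: [-180.0, -0.0, 176.0]
wrist_force: [-0.3, -0.5, -0.9]
grip_width: 0.0852
grip_force: 0.0
clock: 10.95
eef_pos: [0.5076, 0.2631, 0.151]
ee_rot: [179.6, 0.5, 176.0]
wrist_force: [0.0, 0.3, 0.2]
grip_width: 0.0849
grip_force: 0.0
tool shift [ 0.0023 -0.2749  0.021 ] turn -5.4 pos [0.5076 0.2631 0.151 ] rot [179.6   0.5 176. ] t 10.95 j [-46.  12.  18. 102.  -4.  67.  59.]
```

```bash
python3 -m creep '[[[-0.001,-0.273,0,-5.4],[-0.001,-0.273,0,-5.4],[-0.001,-0.273,0,-5.4],[-0.001,-0.273,0,-5.4],[-0.001,-0.273,0.014,-5.4],[-0.001,-0.273,0.014,-5.4],[-0.001,-0.273,0.014,-5.4],[-0.001,-0.273,0.014,-5.4]]]' 0.085; python3 - <<'E'
from h import *
delta(.486,-.011,.005,-178.6)
a=r.grab_frame("wrist"); b=r.grab_frame("top")[140:300,100:393]
cv2.imwrite("pics/w2.png",np.vstack([a[:, :],cv2.resize(b,(560,180))[:, :]]))
E
```

```text
clock: 11.95
eef_pos: [0.4865, -0.0092, 0.1315]
ee_rot: [180.0, 0.0, -178.4]
wrist_force: [1.3, -0.5, 0.2]
grip_width: 0.085
grip_force: 0.0
tool shift [ 0.0005 -0.0017  0.1265] turn 0.2 pos [ 0.4865 -0.0092  0.1315] rot [ 180.     0.  -178.4] t 11.95 j [-30.   2.  29. 114.  -1.  64.  91.]
```

View pics/w2.png

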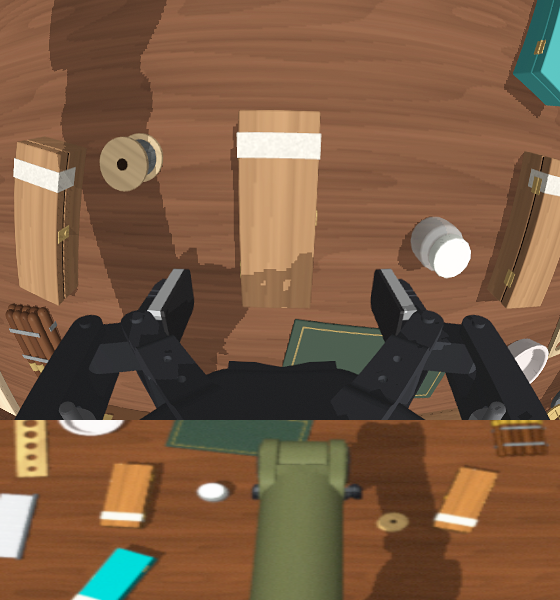

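Box M is centred between the fingers (columns 239–321) and L stands back in its place. I'm gripping M.

```bash
python3 -m creep '[[[0,-0.001,0.06,0],[0,-0.001,0.11,0],[0,-0.001,0.126,0],[0,-0.001,0.126,0]]]' && python3 -m creep '[[[0,0,0,0],[0,0,0,0],[0,0,0,0],[0,0,0,0],[0,0,0,0]]]' 0.03 && python3 -m creep '[[[0,0,-0.02,0],[0,0,-0.06,0],[0,0,-0.1,0],[0,0,-0.1,0],[0,0,-0.1,0]]]'; python3 -c "
from h import *
print(state(12)[1:])"
python3 -m creep '[[[-0.06,0,0,0],[0,0,0,0],[-0.06,0,0,0],[0,0,0,0],[-0.06,0,0,0],[-0.06,0,0,0],[-0.06,0,0,0],[-0.06,0,0,0]]]'; python3 -c "
from h import *
print(state(14)[1:])"
python3 -m creep '[[[0.06,0,0,0],[0,0,0,0],[0.06,0,0,0],[0,0,0,0],[0.06,0,0,0],[0.06,0,0,0],[0.06,0,0,0],[0.06,0,0,0]]]'; python3 -c "
from h import *
print(state(14)[1:])"
```

```text
clock: 12.55
eef_pos: [0.486, -0.0118, 0.0052]
ee_rot: [-180.0, -0.1, -178.6]
wrist_force: [0.7, 0.9, -0.1]
grip_width: 0.0848
grip_force: 0.0
clock: 13.18
eef_pos: [0.4883, -0.0119, 0.0075]
ee_rot: [179.9, 0.3, -178.6]
wrist_force: [-0.7, -0.1, 5.8]
grip_width: 0.0574
grip_force: 65.4
clock: 13.8
eef_pos: [0.485, -0.0119, 0.1043]
ee_rot: [180.0, -0.1, -178.6]
wrist_force: [-0.2, -0.1, -5.8]
grip_width: 0.0574
grip_force: 66.4
(array([-0.01071666,  0.00320973,  0.00689887]), array([-0.00561092,  0.08374824, -5.15475361]), array([0.04677641, 0.03604516, 0.03424062]))
clock: 15.4
eef_pos: [0.5463, -0.0106, 0.1058]
ee_rot: [180.0, 0.0, -178.6]
wrist_force: [0.3, -1.1, -5.6]
grip_width: 0.0576
grip_force: 66.7
(array([ 0.00244251,  0.01281553, -0.01647727]), array([ 0.13439961,  0.18687328, -4.76571057]), array([0.02833277, 0.02836166, 0.02176522]))
clock: 17.1
eef_pos: [0.4876, -0.0119, 0.1068]
ee_rot: [179.9, 0.2, -178.6]
wrist_force: [0.6, 0.3, -5.0]
grip_width: 0.0571
grip_force: 66.8
(array([ 0.00096   , -0.00249453, -0.01107629]), array([ 0.04717992, -0.03773076, -5.06156258]), array([0.02645287, 0.02733005, 0.02747418]))
```

M is silent too (0.003, 0.013 and -0.002 N m). I'm putting it back and moving on to R.

```bash
python3 -m creep '[[[0,0,0.03,0],[0,0,0.06,0],[0,0,0.085,0],[0,0,0.095,0],[0,0,0.099,0],[0,0,0.1,0],[0,0,0.1,0],[0,0,0.1,0]]]' && python3 -m creep '[[[0,0,0,0],[0,0,0,0],[0,0,0,0],[0,0,0,0],[0,0,0,0]]]' 0.085 && python3 -m creep '[[[0,0,-0.03,0],[0,0,-0.08,0],[0,0,-0.14,0],[0,0,-0.14,0],[0,0,-0.14,0]]]'; python3 -c "
from h import *
delta(.504,-.244,.13,166)"
```

```text
clock: 18.8
eef_pos: [0.4867, -0.012, 0.0076]
ee_rot: [179.9, 0.0, -178.6]
wrist_force: [-7.2, -0.1, 10.6]
grip_width: 0.0577
grip_force: 68.8
clock: 19.42
eef_pos: [0.4862, -0.012, 0.0053]
ee_rot: [-180.0, -0.0, -178.6]
wrist_force: [-0.0, -0.2, -0.4]
grip_width: 0.085
grip_force: 0.0
clock: 20.05
eef_pos: [0.4858, -0.0119, 0.145]
ee_rot: [180.0, -0.0, -178.6]
wrist_force: [0.5, 0.2, -0.2]
grip_width: 0.0846
grip_force: 0.0
tool shift [-0.0126 -0.2325  0.015 ] turn 15.4 pos [ 0.4858 -0.0119  0.145 ] rot [ 180.    -0.  -178.6] t 20.05 j [-38.   1.  37. 113.  -1.  66.  91.]
```

```bash
python3 -m creep '[[[-0.0126,-0.2325,0,15.4],[-0.0126,-0.2325,0,15.4],[-0.0126,-0.2325,0,15.4],[-0.0126,-0.2325,0,15.4],[-0.0126,-0.2325,0.015,15.4],[-0.0126,-0.2325,0.015,15.4],[-0.0126,-0.2325,0.015,15.4],[-0.0126,-0.2325,0.015,15.4]]]' 0.085; python3 - <<'E'
from h import *
delta(.504,-.244,.005,166)
a=r.grab_frame("wrist"); b=r.grab_frame("top")[140:300,100:393]
cv2.imwrite("pics/w3.png",np.vstack([a,cv2.resize(b,(560,180))]))
E
```

```text
clock: 21.05
eef_pos: [0.5048, -0.2429, 0.1304]
ee_rot: [180.0, 0.0, 166.1]
wrist_force: [0.7, -0.9, -0.0]
grip_width: 0.0853
grip_force: 0.0
tool shift [ 0.0005 -0.0013  0.1254] turn 0.1 pos [ 0.5048 -0.2429  0.1304] rot [180.    0.  166.1] t 21.05 j [-19.  15.  48. 105. -12.  66. 110.]
```

View pics/w3.png

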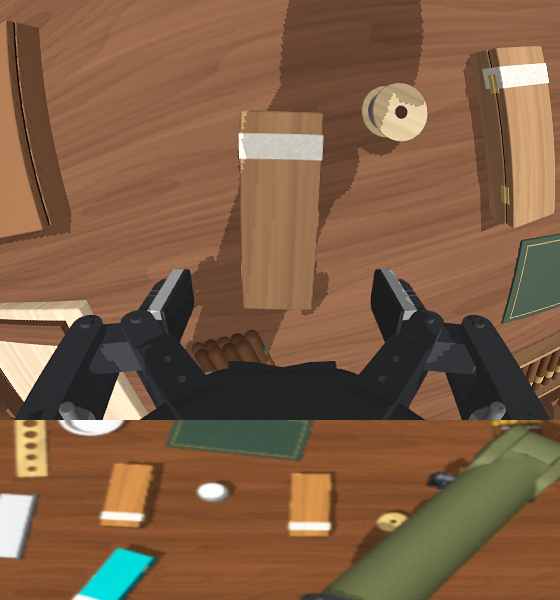

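R is centred (columns 239–322) and the other two are back where they stood. I'm gripping R and shaking it.

```bash
python3 -m creep '[[[0,-0.001,0.06,0],[0,-0.001,0.11,0],[0,-0.001,0.126,0],[0,-0.001,0.126,0]]]' && python3 -m creep '[[[0,0,0,0],[0,0,0,0],[0,0,0,0],[0,0,0,0],[0,0,0,0]]]' 0.03 && python3 -m creep '[[[0,0,-0.02,0],[0,0,-0.06,0],[0,0,-0.1,0],[0,0,-0.1,0],[0,0,-0.1,0]]]'; python3 -c "
from h import *
print(state(12)[1:])"
python3 -m creep '[[[-0.06,0,0,0],[0,0,0,0],[-0.06,0,0,0],[0,0,0,0],[-0.06,0,0,0],[-0.06,0,0,0],[-0.06,0,0,0],[-0.06,0,0,0]]]'; python3 -c "
from h import *
print(state(14)[1:])"
python3 -m creep '[[[0.06,0,0,0],[0,0,0,0],[0.06,0,0,0],[0,0,0,0],[0.06,0,0,0],[0.06,0,0,0],[0.06,0,0,0],[0.06,0,0,0]]]'; python3 -c "
from h import *
print(state(14)[1:])"
```

```text
clock: 21.65
eef_pos: [0.5041, -0.2451, 0.0044]
ee_rot: [-180.0, -0.0, 166.0]
wrist_force: [-0.3, -0.5, 0.1]
grip_width: 0.0853
grip_force: 0.0
clock: 22.28
eef_pos: [0.5061, -0.2458, 0.0067]
ee_rot: [180.0, 0.2, 166.0]
wrist_force: [-0.1, 0.6, 5.0]
grip_width: 0.0574
grip_force: 65.2
clock: 22.9
eef_pos: [0.5035, -0.2445, 0.1041]
ee_rot: [179.9, -0.0, 166.0]
wrist_force: [-0.9, 0.3, -3.6]
grip_width: 0.0574
grip_force: 65.9
(array([-0.00420052,  0.00290019,  0.00891565]), array([-0.09449447,  0.0261245 , -4.41839891]), array([0.0304853 , 0.02177394, 0.02668561]))
clock: 24.5
eef_pos: [0.5623, -0.2599, 0.1048]
ee_rot: [-180.0, 0.0, 166.0]
wrist_force: [-0.6, -0.3, -4.0]
grip_width: 0.0573
grip_force: 67.3
(array([0.01363935, 0.05264018, 0.00930705]), array([ 0.06639837, -0.12275627, -4.42665292]), array([0.02647379, 0.02725337, 0.02739471]))
clock: 26.2
eef_pos: [0.5058, -0.2453, 0.1059]
ee_rot: [179.9, 0.2, 166.0]
wrist_force: [0.1, -0.5, -4.6]
grip_width: 0.0571
grip_force: 70.2
(array([-0.01342524, -0.04904462,  0.00765044]), array([ 0.03925316,  0.01847267, -4.42121792]), array([0.03219688, 0.02617644, 0.02647128]))
```

R rattles: the balance swings from +0.053 to -0.049 N m as the cutter goes from one end to the other. I'm shaking it once more so the cutter ends at the +x end, then I'll work out the move to the mat.

```bash
python3 -m creep '[[[-0.06,0,0,0],[0,0,0,0],[-0.06,0,0,0],[0,0,0,0],[-0.06,0,0,0],[-0.06,0,0,0],[-0.06,0,0,0],[-0.06,0,0,0]]]'; python3 -c "
from h import *
print(state(12)[1])
delta(.682,.104,.105,80.8)"
```

```text
clock: 27.9
eef_pos: [0.5623, -0.2599, 0.1047]
ee_rot: [-180.0, 0.0, 166.0]
wrist_force: [-0.4, 0.3, -4.4]
grip_width: 0.0573
grip_force: 68.5
[ 0.0346732   0.06698701 -0.0076176 ]
tool shift [-0.028   0.3818 -0.0007] turn 85.2 pos [ 0.5624 -0.2596  0.1043] rot [180.   0. 166.] t 28.5 j [-18.  27.  51.  98. -23.  66. 116.]
```

```bash
python3 -m creep '[[[-0.002,0.03,0,8],[-0.005,0.075,0,17],[-0.009,0.12,0,26],[-0.012,0.165,0,35],[-0.015,0.21,0,44],[-0.019,0.255,0,53],[-0.022,0.3,0,62],[-0.025,0.34,0,71],[-0.027,0.37,0,79],[-0.028,0.382,0,85.2]]]' && python3 -c "
from h import *
delta(.682,.104,.105,80.8)"
```

```text
clock: 29.75
eef_pos: [0.6825, 0.1084, 0.1036]
ee_rot: [-180.0, -0.1, 80.9]
wrist_force: [-0.3, -0.2, -4.6]
grip_width: 0.0575
grip_force: 68.3
tool shift [-0.0044  0.0002 -0.0014] turn 0.1 pos [0.6825 0.1084 0.1036] rot [-1.80e+02 -1.00e-01  8.09e+01] t 29.75 j [-53.  43.  63.  87. -39.  75.   6.]
```

```bash
python3 -m creep '[[[0,0,0,0],[0,0,0,0],[0,0,0,0],[0,0,0,0]]]' && python3 - <<'E'
from h import *
a=r.grab_frame("scene"); b=r.grab_frame("top")
cv2.imwrite("pics/end.png",np.hstack([cv2.resize(a[100:340,150:470],(400,300)),cv2.resize(b[100:310,90:370],(400,300))]))
print(state()[0]["eef_pos"],state()[0]["qd"])
H,S,V=cv2.split(cv2.cvtColor(b,cv2.COLOR_BGR2HSV))
m=cv2.morphologyEx((((V>165)&(H<22)&(S>80))|((S<90)&(V>150))).astype(np.uint8)*255,cv2.MORPH_OPEN,np.ones((3,3)))
cs=cv2.findContours(m,cv2.RETR_EXTERNAL,cv2.CHAIN_APPROX_NONE)[0]
for n,c in dict(L=(240,290),M=(375,300)).items():
    k=max(cs,key=lambda q:cv2.pointPolygonTest(q,(c[0]*.7,c[1]*.7),True))
    print(n,cv2.minAreaRect((ray("top",k[:,0],.044)*1000).astype(np.float32)))
E
```

```text
clock: 30.25
eef_pos: [0.682, 0.1033, 0.1046]
ee_rot: [180.0, -0.0, 80.7]
wrist_force: [-1.2, -0.4, -4.0]
grip_width: 0.0573
grip_force: 68.3
[0.6820178  0.10378187 0.10451608] [-0.32135854  0.09911484 -0.05383514 -0.16945226 -0.01266528  0.05535175
 -0.13131335]
L ((514.1299438476562, 137.38328552246094), (43.5308952331543, 40.03839111328125), 1.493633508682251)
M ((485.3371276855469, -10.613334655761719), (155.86012268066406, 59.506019592285156), 1.3605741262435913)
```

View pics/end.png

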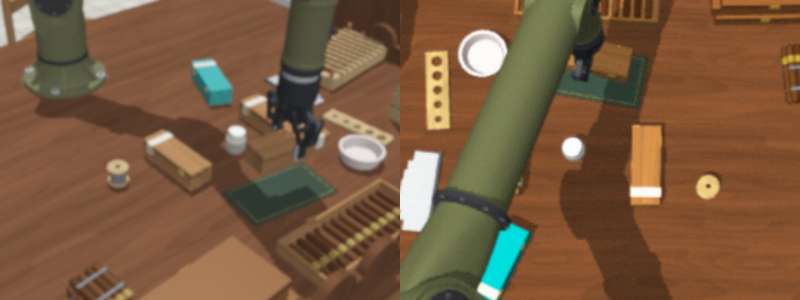

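The box is held level and lengthwise above the mat. M measures at its starting place, and L, now hidden under the arm, was seen in place earlier. I'm handing the job in.

```bash
python3 -c "
from workcell import r
print(r.close_job())"
```

```text
the job is handed in; nothing more can be done
None
```

The rattling box, the right-hand of the three, was shaken end to end and is held level about 100 mm above the desk over the middle of the mat; the two silent boxes were put back where they stood, and the job is handed in (no verdict was returned).

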